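# Top up the capsule station and hold its loading slide at the mark

## Robot

A 7-joint arm with a two-finger parallel gripper is mounted at the origin on the work surface. World frame = base frame: x ahead of the robot, y to its left, z up, the work surface at z = 0. Lengths are in mm, angles in rad, forces in N, time in s.
With the tool pointing down it reaches from about 400 to 875 mm from the base axis. Payload 4.4 kg.
Tool frame: the origin (TCP) lies midway between the tips of the shut fingers; the grasp point (between the pads) lies 19 mm behind it; z points along the fingers, y is the line along which they close (so a half turn about z gives the same grasp; the last joint's range is limited). The gripper opens to 85 mm and grips with 20 to 120 N. Pads are 22 mm wide; open, the fingers measure 114 mm over their backs; the gripper's body (76 mm by 85 mm) begins 54 mm behind the grasp point. The pads swing forward as they close: fully open they stand 13 mm farther back than shut.
Start: joints at [-1.33, 0.628, 0.038, 1.517, -0.027, 0.996, -0.02], TCP at [196.282, 619.67, 231.313] pointing down, gripper open.
Joint ranges: [-3.06, 3.06], [-0.37, 2.12], [-1.25, 1.32], [0.18, 2.47], [-1.1, 4.24], [0.23, 1.98], [-2.94, 2.94]. Speed limits (rad/s): [2.57, 2.57, 3.14, 3.14, 3.14, 3.14, 3.14].

## Interface

Orientations are given as [roll, pitch, yaw] about the fixed x, y, z axes, in that order (R = Rz(yaw) Ry(pitch) Rx(roll)).
In Python, from cell import monitor, cams, ctrl gives the robot as it stands.
- The arm moves only by the tool drive_tool, never from a script. Its argument "motion" is a list of rows, each an object with "fingers": the opening, from 0 (shut) to 1 (fully open); "linear": the shift along the tool's x, y, z in m, a list of three; "twist": the turn about the tool's z in rad. In form: [{"fingers": fingers, "linear": [x, y, z], "twist": twist}, ...]. A call has 1 to 5 rows; each row shifts and turns the commanded pose from where the row before left it, along the tool's axes as they then stand; what a row does not reach is not made up. A row lasts 1/12 s, in which the tool goes at most 41.7 mm and 7.16 degrees, less where a joint would pass 70% of its speed; a pose out of reach is approached as far as the arm can. A call with a gripper value outside its range is refused whole. The fingers move at their own pace and stop on an object; the grip force is fixed at half the most. Time passes only in rows, so rows that do not move let the fingers close. It gives the time, the measured TCP pose, the force, the opening and the grip force at its end, in the units of the state.
- monitor.read_state(): the state, without advancing time (a new reading comes with each control period).
- cams.get_image(name): name is "scene" or "top" or "wrist"; returns a dict with "color" (420x560x3 uint8, blue, green, red), "K" (3x3 intrinsics, pixels), "R" (3x3) and "t" (3): a world point X has camera coordinates R X + t. Camera axes: x right, y down, z forward; pixel columns grow to the right and rows downward; lengths in mm; the calibration is good to about 2 mm. A picture is of the moment at which its call begins. There is no depth.
- ctrl.finish_job(): hands the job in; it is judged then, once.
The state is a dict: "clock": time; "qpos": joint angles; "qd": joint speeds; "tau": joint torques, N m; "eef_pos": TCP position; "tool_rot": TCP orientation; "force": force on the tool from outside, world axes, zero at the start; "torque": the same for the moment, N m; "width": finger opening in mm; "gripper_force": force on a finger pad.
Only numpy, scipy, OpenCV 4.12 (cv2) and the standard library are available. Lean on these libraries where they do the work, as an engineer would, in place of code of your own. Each camera call takes 0.05 s, during which the arm holds its last target. There are 200 camera calls.

## Task

Two of the six wells in the capsule station's deck are empty: put one of the spare coffee capsules upright into each empty well, right down, leaving the full wells as they are. Then pull the spring-return slide out by its handle until its pointer is level with the mark on the ledge, and keep holding it there so that the station can load: finish with the handle still in the gripper, the slide at rest at the mark. Leave the other things on the worktop where they stand.

Things in the scene. Friction and masses are not known exactly. Their poses are not given: they have to be found in the camera images.
- station: low steel capsule station fixed to the worktop, 190 mm (x) by 300 mm (y), flat deck 60 mm above the worktop; origin at the centre of its underside. Its y axis runs along its length; the slide comes out of its -y end, to -y. A low steel ledge (top 30 mm high) sticks out of the same end beside the slide, on the +x side. Six round wells in the deck in two rows of three, 85 mm apart both ways
- well0 (a point): centre of the floor of one well of the deck: round, 46 mm across, 22 mm deep (floor 38 mm above the worktop). Holds one capsule upright, foot down, which then stands 28 mm proud of the deck. Two of the six wells start empty
- well1 (a point): centre of the floor of one well of the deck: round, 46 mm across, 22 mm deep (floor 38 mm above the worktop). Holds one capsule upright, foot down, which then stands 28 mm proud of the deck. Two of the six wells start empty
- well2 (a point): centre of the floor of one well of the deck: round, 46 mm across, 22 mm deep (floor 38 mm above the worktop). Holds one capsule upright, foot down, which then stands 28 mm proud of the deck. Two of the six wells start empty
- well3 (a point): centre of the floor of one well of the deck: round, 46 mm across, 22 mm deep (floor 38 mm above the worktop). Holds one capsule upright, foot down, which then stands 28 mm proud of the deck. Two of the six wells start empty
- well4 (a point): centre of the floor of one well of the deck: round, 46 mm across, 22 mm deep (floor 38 mm above the worktop). Holds one capsule upright, foot down, which then stands 28 mm proud of the deck. Two of the six wells start empty
- well5 (a point): centre of the floor of one well of the deck: round, 46 mm across, 22 mm deep (floor 38 mm above the worktop). Holds one capsule upright, foot down, which then stands 28 mm proud of the deck. Two of the six wells start empty
- pod0: aluminium coffee capsule, rigid, 50 mm tall, about 30 g: foot 32 mm across, widening to 37 mm at 34 mm height, with a straight rim band 46 mm across over its top 13 mm. Origin at the centre of its foot, z up. All seven are alike: four start seated in wells, three are spares standing on the worktop
- pod1: aluminium coffee capsule, rigid, 50 mm tall, about 30 g: foot 32 mm across, widening to 37 mm at 34 mm height, with a straight rim band 46 mm across over its top 13 mm. Origin at the centre of its foot, z up. All seven are alike: four start seated in wells, three are spares standing on the worktop
- pod2: aluminium coffee capsule, rigid, 50 mm tall, about 30 g: foot 32 mm across, widening to 37 mm at 34 mm height, with a straight rim band 46 mm across over its top 13 mm. Origin at the centre of its foot, z up. All seven are alike: four start seated in wells, three are spares standing on the worktop
- pod3: aluminium coffee capsule, rigid, 50 mm tall, about 30 g: foot 32 mm across, widening to 37 mm at 34 mm height, with a straight rim band 46 mm across over its top 13 mm. Origin at the centre of its foot, z up. All seven are alike: four start seated in wells, three are spares standing on the worktop
- pod4: aluminium coffee capsule, rigid, 50 mm tall, about 30 g: foot 32 mm across, widening to 37 mm at 34 mm height, with a straight rim band 46 mm across over its top 13 mm. Origin at the centre of its foot, z up. All seven are alike: four start seated in wells, three are spares standing on the worktop
- pod5: aluminium coffee capsule, rigid, 50 mm tall, about 30 g: foot 32 mm across, widening to 37 mm at 34 mm height, with a straight rim band 46 mm across over its top 13 mm. Origin at the centre of its foot, z up. All seven are alike: four start seated in wells, three are spares standing on the worktop
- pod6: aluminium coffee capsule, rigid, 50 mm tall, about 30 g: foot 32 mm across, widening to 37 mm at 34 mm height, with a straight rim band 46 mm across over its top 13 mm. Origin at the centre of its foot, z up. All seven are alike: four start seated in wells, three are spares standing on the worktop
- handle (a point): centre of the top edge of the slide's handle, 77 mm above the worktop: an upright aluminium plate 50 mm wide (station x), 12 mm thick (station y), free above 24 mm height, its middle 45 mm clear of the station's end when the slide is home; to be pinched from above, fingers closing along the station's y
- pointer (a point): tip of the flat steel pointer (4 mm thick) that sticks out of the handle's +x side over the ledge, 45 mm above the worktop; moves with the slide; level with the handle's middle along the station's y
- mark: dark steel mark on the ledge: an upright blade 4 mm thick on a small foot, 22 mm tall; origin at the centre of its underside, axes as the station's; the pointer is at the mark when its tip is level with the blade along the station's y. Fixed during the job, its distance from the station differs each time (35 to 55 mm out from the pointer's home)
- slide (a joint): travel of the slide: 0 = home (in), grows as it is pulled out along the station's -y, stop at 0.075 m. A spring draws it home at once when let go: about 6 N at home, plus 1.5 N for each 10 mm
- mug: white mug, 80 mm across, 90 mm tall, handle at its +y; origin at the centre of its underside; not part of the job
- spoon: steel spoon lying flat, 140 mm long; not part of the job
- spice_jar: glass spice jar, 44 mm across, 85 mm tall; origin at the centre of its underside; not part of the job
- pepper_mill: dark wooden pepper mill, 56 mm across, 165 mm tall; origin at the centre of its underside; not part of the job
- egg_cup: small white china egg cup, 48 mm across, 55 mm tall; origin at the centre of its underside; not part of the job
- tin: food tin, 74 mm across, 70 mm tall; origin at the centre of its underside; not part of the job
There are look-alikes about, which are no part of the job. Several things look just like the pepper_mill: the one meant starts farthest from the robot's base.

How it is judged (in metres and radians):
On the way, in this order (a step that is already met when the one before it is completed fails the run):
1. every well holds a capsule, seated, with the slide home (distance between any of pod0, pod1, pod2, pod3, pod4, pod5, pod6 and well0 below 0.01 m and distance between any of pod0, pod1, pod2, pod3, pod4, pod5, pod6 and well1 below 0.01 m and distance between any of pod0, pod1, pod2, pod3, pod4, pod5, pod6 and well2 below 0.01 m and distance between any of pod0, pod1, pod2, pod3, pod4, pod5, pod6 and well3 below 0.01 m and distance between any of pod0, pod1, pod2, pod3, pod4, pod5, pod6 and well4 below 0.01 m and distance between any of pod0, pod1, pod2, pod3, pod4, pod5, pod6 and well5 below 0.01 m and value of joint slide below 0.008 m), for 0.2 s.
2. the slide is pulled to the mark (y of pointer in the frame of mark between -0.005 and 0.005 m), for 0.2 s.
At the end, for the whole second after the job is handed in: Each of the six wells holds a capsule seated on its floor (foot within 10 mm of the centre of the well's floor); the slide's pointer is within 5 mm of the mark along the slide's travel and still (under 10 mm/s), held by the fingers (over 2 N on the slide) and by nothing else (all of step 2 and distance between any of pod0, pod1, pod2, pod3, pod4, pod5, pod6 and well0 below 0.01 m and distance between any of pod0, pod1, pod2, pod3, pod4, pod5, pod6 and well1 below 0.01 m and distance between any of pod0, pod1, pod2, pod3, pod4, pod5, pod6 and well2 below 0.01 m and distance between any of pod0, pod1, pod2, pod3, pod4, pod5, pod6 and well3 below 0.01 m and distance between any of pod0, pod1, pod2, pod3, pod4, pod5, pod6 and well4 below 0.01 m and distance between any of pod0, pod1, pod2, pod3, pod4, pod5, pod6 and well5 below 0.01 m and contact force between the fingers and slide above 2 N and velocity of joint slide between -0.01 and 0.01 m/s and contact force between each of pod0, pod1, pod2, pod3, pod4, pod5, pod6, mug, spoon, spice_jar, pepper_mill, egg_cup, tin and slide below 0.5 N); the arm keeps its last pose, push and grip.
It fails at once if a bystander (mug, spoon, spice jar, pepper mill, egg cup or tin) is moved by more than 30 mm (distance of any of mug, spoon, spice_jar, pepper_mill, egg_cup, tin from where it was at the start of the episode above 0.03 m).
It fails at once if a capsule that was already in a well is taken out (moved by more than 30 mm) (distance of any of pod0, pod1, pod2, pod3 from where it was at the start of the episode above 0.03 m).
It also fails if it takes over 67 s, if anything falls off the work surface, if the arm or the gripper's body presses on something with over 40 N, if the wrist force passes 120 N, or if a joint passes its speed limit or range.

## Working session

There is one attempt and no reset: what is moved stays moved. The work goes in short steps, Python scripts to look and compute and a tool call to move; the robot and the scene stay as the last step left them, time stands still between calls to the robot, and variables do not carry over. Pictures are saved under pics/ and viewed, at most 10 in all, crops included, and the job is handed in when it is done.

Besides the shell and the picture viewer there is one more tool, called after ">>>" as name([rows], argument=value, ...), one row to a line, values as JSON. drive_tool: Moves the arm, as the interface text tells. Its arguments: {"type":"object","properties":{"motion":{"type":"array"}},"required":["motion"]}

```bash
mkdir -p pics; cat > h.py <<'E'
import numpy as np, cv2, pickle
from cell import monitor, cams, ctrl
def grab(n,f):
    d=cams.get_image(n); cv2.imwrite(f'pics/{f}.png',d['color']); pickle.dump(d,open(f'pics/{f}.pkl','wb')); return d
def load(f): return pickle.load(open(f'pics/{f}.pkl','rb'))
def px2w(d,u,v,z):
    R=np.array(d['R']);t=np.array(d['t']).ravel();c=-R.T@t
    r=R.T@np.linalg.inv(d['K'])@[u,v,1]
    return c+r*(z-c[2])/r[2]
def w2px(d,X):
    p=np.array(d['K'])@(np.array(d['R'])@np.array(X,float)+np.array(d['t']).ravel()); return p[:2]/p[2]
E
python3 - <<'E'
from h import *
a=grab('top','top0');b=grab('scene','sc0')
for d in(a,b): print(-np.array(d['R']).T@np.array(d['t']).ravel(), np.array(d['K'])[0])
s=monitor.read_state();print(s)
cv2.imwrite('pics/top0b.png',cv2.resize(a['color'],(800,600),interpolation=cv2.INTER_CUBIC))
E
```

```text
[ 407.55274218   23.59510937 1173.18850103] [450.41066278   0.         282.40520281]
[1534.26985238   76.16645234 1232.8165588 ] [483.02246387   0.         284.23170687]
{'clock': 0.1, 'qpos': array([-1.32976443,  0.62923405,  0.03842949,  1.5182941 , -0.02702539,
        0.99629465, -0.01997763]), 'qd': array([ 0.00154509,  0.00017851,  0.00037584,  0.00018815, -0.00119249,
        0.00101857, -0.00019623]), 'tau': array([ 2.62462032e-03, -5.64537334e+01,  1.23028859e+00, -1.93974870e+01,
        1.12595275e-02,  5.40375273e-03,  1.05736424e-05]), 'eef_pos': array([196.10915069, 619.11124327, 230.48510109]), 'tool_rot': array([-3.13987946e+00, -1.35031869e-05,  2.83478105e+00]), 'force': array([-0.381596  , -1.0912008 ,  0.09297456]), 'torque': array([ 0.0168145 , -0.03181001,  0.0234707 ]), 'gripper_force': 0.0, 'width': 85.52609980589527}
```

View pics/top0b.png

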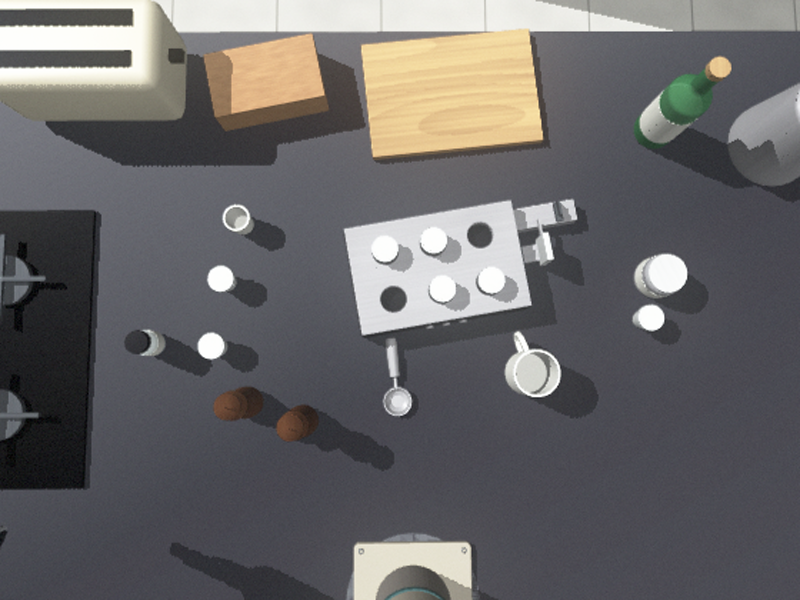

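View pics/sc0.png

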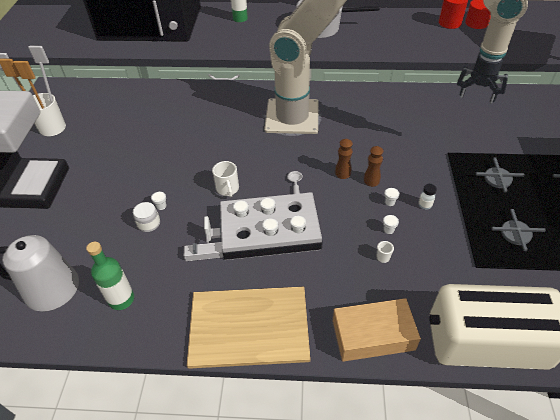

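The top view (800 px scale) shows two empty wells at about (480,235) and (393,299). Two spares stand at (221,279) and (211,346), the third at (650,318). The handle is at about (544,248) and the mark at about (559,211). Next I'll enlarge the station and the spares.

```bash
python3 - <<'E'
from h import *
a=load('top0')['color']
cv2.imwrite('pics/c1.png',cv2.resize(a[135:240,235:415],None,fx=4.4,fy=4.4,interpolation=cv2.INTER_CUBIC))
cv2.imwrite('pics/c2.png',cv2.resize(a[140:320,80:240],None,fx=3.3,fy=3.3,interpolation=cv2.INTER_CUBIC))
g=a.min(2)
# bright blobs = pod tops
n,l,st,c=cv2.connectedComponentsWithStats((g>215).astype('uint8'))
for i in range(1,n):
    if 60<st[i,4]<1500: print(c[i].round(2),st[i])
E
```

```text
[115.84   4.52] [108   0  12  15  82]
[373.05  11.25] [ 340    0   72   22 1382]
[432.45  17.08] [413   9  58  13 393]
[165.37 152.51] [156 143  19  19  79]
[375.19 148.43] [368 143  18  13  99]
[383.12 171.85] [380 163   7  19  78]
[466.92 190.66] [454 178  27  27 561]
[153.91 194.62] [146 186  17  18 248]
[455.45 221.94] [447 214  18  17 247]
[147.25 241.7 ] [139 233  18  18 256]
[371.4  255.59] [355 232  37  46 301]
[279.55 281.  ] [274 277  12  10  82]
```

View pics/c1.png

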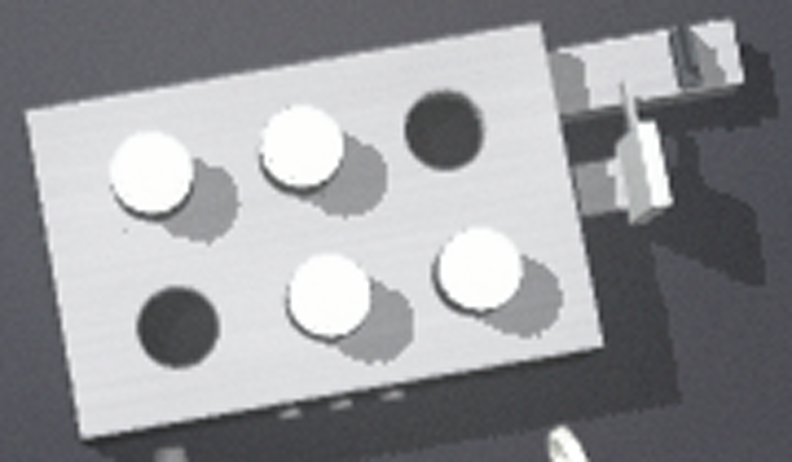

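View pics/c2.png

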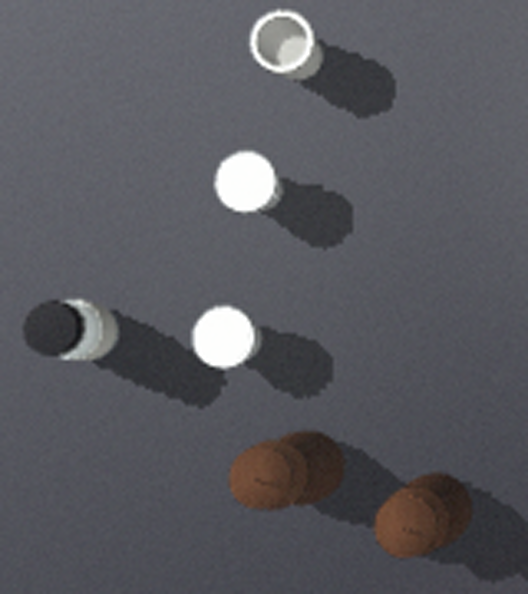

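The deck corners in the crop are at (25,110), (541,22), (602,347) and (81,438). The empty wells are at (444,130) and (178,327), the mark blade spans about (677,28) to (691,82), and the handle top is centred near (653,166). The spares are clear of the jar and mills, with the egg cup above them.

```bash
python3 - <<'E'
from h import *
d=load('top0')
P=lambda x,y,z: px2w(d,235+(x+.5)/4.4-.5,135+(y+.5)/4.4-.5,z)
C=[P(*p,60) for p in((25,110),(541,22),(602,347),(81,438))]
o=np.mean(C,0)[:2]; yv=(C[0]+C[3]-C[1]-C[2])[:2]; xv=(C[0]+C[1]-C[2]-C[3])[:2]
print('len',np.linalg.norm(yv)/2,np.linalg.norm(xv)/2,'o',o)
yaw=np.arctan2(-yv[0],yv[1]);yaw2=np.arctan2(xv[1],xv[0]);print('yaw',yaw,yaw2)
R=np.array([[np.cos(yaw),-np.sin(yaw)],[np.sin(yaw),np.cos(yaw)]])
loc=lambda p:R.T@(p[:2]-o)
for n,p in dict(wA=P(444,130,60),wB=P(178,327,60),mark=P(684,55,52),handle=P(653,166,77),pod_a=P(152,172,88),pod_b=P(301,146,88),pod_c=P(329,295,88),pod_d=P(479,269,88)).items(): print(n,p[:2].round(1),loc(p).round(1))
for n,(u,v) in dict(s1=(153.91,194.62),s2=(147.25,241.7)).items(): print(n,px2w(d,u,v,50).round(1))
for n,(u,v,z) in dict(egg=(165.4,152.3,55),mill1=(80+265/3.3,140+475/3.3,165),jar=(80+53/3.3,140+328/3.3,85),mill2=(80+410/3.3,140+522/3.3,165)).items(): print(n,px2w(d,u,v,z).round(0))
E
```

```text
len 299.4446022092088 190.20445668302003 o [582.66700183 -44.52531152]
yaw 0.16653944420762323 0.16325697425555435
wA [ 638.7 -120.2] [ 42.7 -83.9]
wB [526.4  32.4] [-42.7  85.2]
mark [ 683.6 -261. ] [  63.7 -230.2]
handle [ 613.9 -235.1] [  -0.8 -193.2]
pod_a [610.1  46.1] [42.  84.9]
pod_b [624.2 -36.8] [42.3  0.7]
pod_c [540.7 -51.2] [-42.5   0.3]
pod_d [ 554.6 -134.4] [-42.5 -84. ]
s1 [565.6 336.4  50. ]
s2 [447.7 350.3  50. ]
egg [672. 308.  55.]
mill1 [350. 286. 165.]
jar [453. 463.  85.]
mill2 [318. 189. 165.]
```

The measurements agree with the given sizes: the deck comes out at 299 x 190 mm and the wells sit at ±42.5/±85. I'll turn the tool to the station's yaw (3.307) and move above spare s1.

>>> drive_tool([
  {"fingers":1,"linear":[0,0,0],"twist":-0.118},
  {"fingers":1,"linear":[0,0,0],"twist":-0.118},
  {"fingers":1,"linear":[0,0,0],"twist":-0.118},
  {"fingers":1,"linear":[0,0,0],"twist":-0.118},
  {"fingers":1,"linear":[-0.025,-0.027,0],"twist":0},
])

```text
clock: 0.52
eef_pos: [216.7, 601.8, 230.7]
tool_rot: [3.136, -0.006, -2.96]
force: [-1.4, 0.4, 0.4]
width: 85.3
gripper_force: 0.0
```

>>> drive_tool([
  {"fingers":1,"linear":[-0.025,-0.027,0],"twist":0},
  {"fingers":1,"linear":[-0.025,-0.027,0],"twist":0},
  {"fingers":1,"linear":[-0.025,-0.027,0],"twist":0},
  {"fingers":1,"linear":[-0.025,-0.027,0],"twist":0},
  {"fingers":1,"linear":[-0.025,-0.027,0],"twist":0},
])

```text
clock: 0.93
eef_pos: [371.9, 483.0, 230.9]
tool_rot: [-3.141, -0.001, -2.976]
force: [-0.4, -0.1, -0.2]
width: 85.8
gripper_force: 0.0
```

>>> drive_tool([
  {"fingers":1,"linear":[-0.025,-0.027,0],"twist":0},
  {"fingers":1,"linear":[-0.025,-0.027,0],"twist":0},
  {"fingers":1,"linear":[-0.025,-0.027,0],"twist":0},
  {"fingers":1,"linear":[-0.025,-0.027,0],"twist":0},
  {"fingers":1,"linear":[0,0,0],"twist":0},
])

```text
clock: 1.35
eef_pos: [495.4, 385.8, 230.8]
tool_rot: [-3.135, 0.004, -2.989]
force: [1.5, -2.3, 0.7]
width: 85.5
gripper_force: 0.0
```

```bash
cat >> h.py <<'E'
from scipy.spatial.transform import Rotation as Ro
def go(x,y,z,yaw=-2.976):
    s=monitor.read_state(); R=Ro.from_euler('xyz',[np.pi,0,yaw]).as_matrix()
    print('tool delta',(R.T@(np.array([x,y,z])-s['eef_pos'])).round(1),'yaw twist',round(s['tool_rot'][2]-yaw,4),'F',s['force'].round(1),'w',round(s['width'],1))
E
python3 -c "
from h import *
go(565.6,336.4,26)"
```

```text
tool delta [-61.1 -60.3 204.8] yaw twist -0.0127 F [ 1.5 -2.3  0.7] w 85.5
```

>>> drive_tool([
  {"fingers":1,"linear":[-0.0305,-0.03,0],"twist":0},
  {"fingers":1,"linear":[-0.0305,-0.03,0],"twist":0},
  {"fingers":1,"linear":[0,0,0.035],"twist":0},
  {"fingers":1,"linear":[0,0,0.035],"twist":0},
  {"fingers":1,"linear":[0,0,0],"twist":0},
])

```text
clock: 1.77
eef_pos: [551.7, 342.9, 154.3]
tool_rot: [-3.136, -0.012, -2.978]
force: [-1.9, -0.7, -1.8]
width: 85.4
gripper_force: 0.0
```

```bash
python3 -c "
from h import *
go(565.6,336.4,26)
d=grab('wrist','w1')
print(w2px(d,[565.6,336.4,50]))"
```

```text
tool delta [-12.7  -8.7 128.3] yaw twist -0.0021 F [-1.9 -0.7 -1.8] w 85.4
[267.75814096 222.57898881]
```

View pics/w1.png

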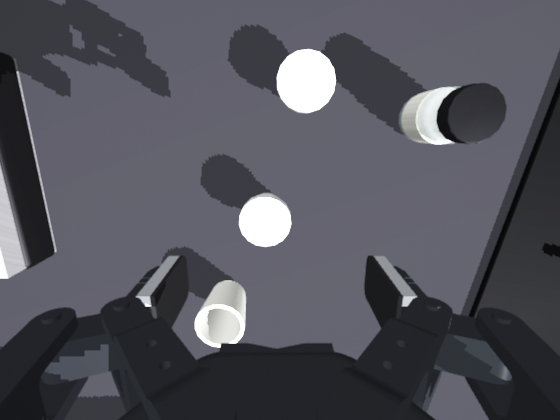

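The wrist view shows spare s1 at (265,221) against a predicted (268,223), so its position is confirmed.

>>> drive_tool([
  {"fingers":1,"linear":[0,0,0],"twist":0},
  {"fingers":1,"linear":[0,0,0],"twist":0},
])

```text
clock: 1.98
eef_pos: [556.1, 348.1, 163.4]
tool_rot: [3.14, 0.003, -2.975]
force: [-0.1, -0.7, 1.2]
width: 85.3
gripper_force: 0.0
```

```bash
python3 -c "
from h import *
go(565.6,336.4,26)"
```

```text
tool delta [ -7.4 -13.1 137.4] yaw twist 0.0007 F [-0.1 -0.7  1.2] w 85.3
```

>>> drive_tool([
  {"fingers":1,"linear":[-0.0074,-0.0131,0],"twist":0},
  {"fingers":1,"linear":[0,0,0.028],"twist":0},
  {"fingers":1,"linear":[0,0,0.028],"twist":0},
  {"fingers":1,"linear":[0,0,0.026],"twist":0},
  {"fingers":1,"linear":[0,0,0],"twist":0},
])

```text
clock: 2.4
eef_pos: [563.3, 332.3, 76.0]
tool_rot: [-3.138, -0.006, -2.977]
force: [-0.6, -0.1, -0.0]
width: 85.5
gripper_force: 0.0
```

>>> drive_tool([
  {"fingers":1,"linear":[0,0,0],"twist":0},
  {"fingers":1,"linear":[0,0,0],"twist":0},
])

```text
clock: 2.57
eef_pos: [566.7, 335.4, 81.6]
tool_rot: [3.14, 0.003, -2.977]
force: [-0.2, -0.3, 0.5]
width: 85.3
gripper_force: 0.0
```

```bash
python3 -c "
from h import *
go(565.6,336.4,26)"
```

```text
tool delta [ 0.9  1.2 55.6] yaw twist -0.0007 F [-0.2 -0.3  0.5] w 85.3
```

>>> drive_tool([
  {"fingers":1,"linear":[0.001,0.001,0.022],"twist":0},
  {"fingers":1,"linear":[0,0,0.018],"twist":0},
  {"fingers":1,"linear":[0,0,0.01],"twist":0},
  {"fingers":1,"linear":[0,0,0.0056],"twist":0},
  {"fingers":1,"linear":[0,0,0],"twist":0},
])

```text
clock: 2.98
eef_pos: [564.1, 335.7, 23.9]
tool_rot: [-3.142, 0.0, -2.976]
force: [-0.0, 0.8, 0.0]
width: 85.6
gripper_force: 0.0
```

>>> drive_tool([
  {"fingers":0,"linear":[0,0,0],"twist":0},
  {"fingers":0,"linear":[0,0,0],"twist":0},
  {"fingers":0,"linear":[0,0,0],"twist":0},
  {"fingers":0,"linear":[0,0,0],"twist":0},
  {"fingers":0,"linear":[0,0,0],"twist":0},
])

```text
clock: 3.4
eef_pos: [564.7, 336.1, 25.1]
tool_rot: [3.141, 0.002, -2.976]
force: [-1.0, -1.1, 6.5]
width: 43.8
gripper_force: 60.4
```

>>> drive_tool([
  {"fingers":0,"linear":[0,0,0],"twist":0},
  {"fingers":0,"linear":[0,0,0],"twist":0},
  {"fingers":0,"linear":[0,0,0],"twist":0},
  {"fingers":0,"linear":[0,0,0],"twist":0},
])

```text
clock: 3.73
eef_pos: [564.7, 336.2, 25.2]
tool_rot: [3.141, 0.002, -2.976]
force: [-0.6, -0.1, 5.7]
width: 43.6
gripper_force: 60.4
```

Gripped. Now lift and carry to well A at (638.7, -120.2).

>>> drive_tool([
  {"fingers":0,"linear":[0,0,-0.012],"twist":0},
  {"fingers":0,"linear":[0,0,-0.028],"twist":0},
  {"fingers":0,"linear":[0,0,-0.03],"twist":0},
  {"fingers":0,"linear":[0,-0.015,-0.028],"twist":0},
  {"fingers":0,"linear":[0,-0.02,-0.02],"twist":0},
])

```text
clock: 4.15
eef_pos: [569.6, 304.2, 145.3]
tool_rot: [3.138, 0.003, -2.972]
force: [0.3, -0.5, 0.1]
width: 44.1
gripper_force: 61.1
```

>>> drive_tool([
  {"fingers":0,"linear":[0,-0.03,-0.015],"twist":0},
  {"fingers":0,"linear":[0,-0.035,0],"twist":0},
  {"fingers":0,"linear":[0,-0.035,0],"twist":0},
  {"fingers":0,"linear":[0,-0.035,0],"twist":0},
  {"fingers":0,"linear":[0,-0.035,0],"twist":0},
])

```text
clock: 4.57
eef_pos: [597.6, 131.9, 157.9]
tool_rot: [-3.142, 0.001, -2.976]
force: [0.8, -1.1, -0.4]
width: 43.5
gripper_force: 61.1
```

>>> drive_tool([
  {"fingers":0,"linear":[0,-0.035,0],"twist":0},
  {"fingers":0,"linear":[0,-0.035,0],"twist":0},
  {"fingers":0,"linear":[0,-0.035,0],"twist":0},
  {"fingers":0,"linear":[0,-0.035,0],"twist":0},
  {"fingers":0,"linear":[0,-0.035,0],"twist":0},
])

```text
clock: 4.98
eef_pos: [626.3, -40.9, 157.7]
tool_rot: [-3.141, 0.001, -2.976]
force: [1.1, -0.1, -0.2]
width: 44.2
gripper_force: 61.1
```

```bash
python3 -c "
from h import *
go(638.7,-120.2,64)"
```

```text
tool delta [  0.9 -80.3  93.7] yaw twist -0.0004 F [ 1.1 -0.1 -0.2] w 44.2
```

>>> drive_tool([
  {"fingers":0,"linear":[0,-0.03,0],"twist":0},
  {"fingers":0,"linear":[0,-0.025,0],"twist":0},
  {"fingers":0,"linear":[0,-0.015,0.01],"twist":0},
  {"fingers":0,"linear":[0,-0.005,0.015],"twist":0},
  {"fingers":0,"linear":[0,0,0],"twist":0},
])

```text
clock: 5.4
eef_pos: [636.4, -114.9, 129.0]
tool_rot: [3.141, -0.005, -2.979]
force: [-0.1, -0.7, 0.3]
width: 43.7
gripper_force: 61.1
```

>>> drive_tool([
  {"fingers":0,"linear":[0,0,0],"twist":0},
  {"fingers":0,"linear":[0,0,0],"twist":0},
])

```text
clock: 5.57
eef_pos: [638.7, -111.0, 131.9]
tool_rot: [3.14, 0.0, -2.974]
force: [-0.1, 0.3, 0.6]
width: 43.8
gripper_force: 61.1
```

```bash
python3 -c "
from h import *
go(638.6,-120.9,64)"
```

```text
tool delta [ 1.8 -9.7 67.9] yaw twist 0.0017 F [-0.1  0.3  0.6] w 43.8
```

>>> drive_tool([
  {"fingers":0,"linear":[0.001,-0.0098,0],"twist":0},
  {"fingers":0,"linear":[0,0,0.01],"twist":0},
  {"fingers":0,"linear":[0,0,0.016],"twist":0},
  {"fingers":0,"linear":[0,0,0.008],"twist":0},
  {"fingers":0,"linear":[0,0,0],"twist":0},
])

```text
clock: 5.98
eef_pos: [637.5, -122.6, 95.4]
tool_rot: [3.14, -0.004, -2.976]
force: [0.1, -0.1, 0.2]
width: 44.0
gripper_force: 61.1
```

>>> drive_tool([
  {"fingers":0,"linear":[0,0,0],"twist":0},
  {"fingers":0,"linear":[0,0,0],"twist":0},
])

```text
clock: 6.15
eef_pos: [639.7, -122.9, 98.1]
tool_rot: [-3.141, 0.001, -2.976]
force: [0.1, -0.7, 0.3]
width: 44.0
gripper_force: 61.1
```

```bash
python3 -c "
from h import *
go(638.6,-120.9,64)"
```

```text
tool delta [ 0.7  2.1 34.1] yaw twist -0.0002 F [ 0.1 -0.7  0.3] w 44.0
```

>>> drive_tool([
  {"fingers":0,"linear":[0.001,0.002,0.01],"twist":0},
  {"fingers":0,"linear":[0,0,0.012],"twist":0},
  {"fingers":0,"linear":[0,0,0.007],"twist":0},
  {"fingers":0,"linear":[0,0,0.004],"twist":0},
  {"fingers":0,"linear":[0,0,0],"twist":0},
])

```text
clock: 6.57
eef_pos: [637.5, -120.9, 63.7]
tool_rot: [3.141, -0.001, -2.976]
force: [-0.2, 0.1, 0.0]
width: 43.6
gripper_force: 61.1
```

>>> drive_tool([
  {"fingers":0,"linear":[0,0,0],"twist":0},
  {"fingers":0,"linear":[0,0,0],"twist":0},
  {"fingers":0,"linear":[0,0,0],"twist":0},
])

```text
clock: 6.82
eef_pos: [637.9, -121.2, 64.6]
tool_rot: [-3.142, -0.0, -2.977]
force: [-0.3, 0.6, -0.8]
width: 43.5
gripper_force: 61.1
```

```bash
python3 -c "
from h import *
go(638.6,-120.9,64)"
```

```text
tool delta [-0.7  0.2  0.6] yaw twist -0.0005 F [-0.3  0.6 -0.8] w 43.5
```

>>> drive_tool([
  {"fingers":0.8,"linear":[0,0,0],"twist":0},
  {"fingers":0.8,"linear":[0,0,0],"twist":0},
  {"fingers":0.8,"linear":[0,0,0],"twist":0},
  {"fingers":0.8,"linear":[0,0,0],"twist":0},
  {"fingers":0.8,"linear":[0,0,0],"twist":0},
])

```text
clock: 7.23
eef_pos: [637.9, -121.2, 64.8]
tool_rot: [-3.142, 0.0, -2.976]
force: [-0.4, -0.7, 0.6]
width: 68.4
gripper_force: 0.0
```

>>> drive_tool([
  {"fingers":0.8,"linear":[0,0,-0.01],"twist":0},
  {"fingers":0.8,"linear":[0,0,-0.025],"twist":0},
  {"fingers":0.8,"linear":[0,0,-0.025],"twist":0},
  {"fingers":1,"linear":[0,0,-0.02],"twist":0},
  {"fingers":1,"linear":[0,0,0],"twist":0},
])

```text
clock: 7.65
eef_pos: [641.2, -121.5, 150.2]
tool_rot: [-3.139, 0.008, -2.977]
force: [0.7, 0.3, 0.5]
width: 85.5
gripper_force: 0.0
```

```bash
python3 -c "
from h import *
go(447.7,350.3,26)"
```

```text
tool delta [113.1 497.3 124.2] yaw twist -0.0005 F [0.7 0.3 0.5] w 85.5
```

>>> drive_tool([
  {"fingers":1,"linear":[0.008,0.034,0],"twist":0},
  {"fingers":1,"linear":[0.008,0.035,0],"twist":0},
  {"fingers":1,"linear":[0.008,0.035,0],"twist":0},
  {"fingers":1,"linear":[0.008,0.035,0],"twist":0},
  {"fingers":1,"linear":[0.008,0.035,0],"twist":0},
])

```text
clock: 8.07
eef_pos: [568.9, 45.2, 144.9]
tool_rot: [3.141, 0.0, -2.977]
force: [-0.3, 0.3, 0.7]
width: 85.6
gripper_force: 0.0
```

>>> drive_tool([
  {"fingers":1,"linear":[0.008,0.035,0],"twist":0},
  {"fingers":1,"linear":[0.008,0.035,0],"twist":0},
  {"fingers":1,"linear":[0.008,0.035,0],"twist":0},
  {"fingers":1,"linear":[0.008,0.035,0],"twist":0},
  {"fingers":1,"linear":[0.008,0.035,0],"twist":0},
])

```text
clock: 8.48
eef_pos: [500.7, 211.4, 145.0]
tool_rot: [3.142, 0.0, -2.977]
force: [0.8, 1.1, 0.6]
width: 85.2
gripper_force: 0.0
```

>>> drive_tool([
  {"fingers":1,"linear":[0.008,0.035,0],"twist":0},
  {"fingers":1,"linear":[0.008,0.035,0],"twist":0},
  {"fingers":1,"linear":[0.008,0.03,0],"twist":0},
  {"fingers":1,"linear":[0.004,0.015,0],"twist":0},
  {"fingers":1,"linear":[0,0,0],"twist":0},
])

```text
clock: 8.9
eef_pos: [452.2, 324.2, 145.0]
tool_rot: [3.138, -0.0, -2.969]
force: [1.0, -0.3, 0.1]
width: 85.6
gripper_force: 0.0
```

>>> drive_tool([
  {"fingers":1,"linear":[0,0,0],"twist":0},
  {"fingers":1,"linear":[0,0,0],"twist":0},
])

```text
clock: 9.07
eef_pos: [455.7, 317.3, 144.7]
tool_rot: [-3.14, 0.0, -2.978]
force: [0.8, -1.2, 0.4]
width: 85.2
gripper_force: 0.0
```

```bash
python3 -c "
from h import *
go(447.7,350.3,26)"
```

```text
tool delta [  2.4  33.9 118.7] yaw twist -0.0017 F [ 0.8 -1.2  0.4] w 85.2
```

>>> drive_tool([
  {"fingers":1,"linear":[0.001,0.014,0],"twist":0},
  {"fingers":1,"linear":[0.0014,0.013,0.01],"twist":0},
  {"fingers":1,"linear":[0,0.0069,0.02],"twist":0},
  {"fingers":1,"linear":[0,0,0.02],"twist":0},
  {"fingers":1,"linear":[0,0,0.01],"twist":0},
])

```text
clock: 9.48
eef_pos: [445.6, 352.5, 82.2]
tool_rot: [-3.141, -0.003, -2.975]
force: [-0.9, -0.7, -0.6]
width: 85.4
gripper_force: 0.0
```

>>> drive_tool([
  {"fingers":1,"linear":[0,0,0],"twist":0},
  {"fingers":1,"linear":[0,0,0],"twist":0},
  {"fingers":1,"linear":[0,0,0],"twist":0},
])

```text
clock: 9.73
eef_pos: [447.7, 352.1, 85.2]
tool_rot: [3.141, 0.001, -2.977]
force: [-0.3, -0.6, 0.4]
width: 85.4
gripper_force: 0.0
```

```bash
python3 -c "
from h import *
go(447.7,350.3,26)"
```

```text
tool delta [ 0.3 -1.8 59.2] yaw twist -0.0009 F [-0.3 -0.6  0.4] w 85.4
```

>>> drive_tool([
  {"fingers":1,"linear":[0,-0.0018,0.018],"twist":0},
  {"fingers":1,"linear":[0,0,0.022],"twist":0},
  {"fingers":1,"linear":[0,0,0.012],"twist":0},
  {"fingers":1,"linear":[0,0,0.007],"twist":0},
  {"fingers":1,"linear":[0,0,0],"twist":0},
])

```text
clock: 10.15
eef_pos: [447.0, 349.7, 24.9]
tool_rot: [-3.141, -0.001, -2.977]
force: [-1.0, -0.8, -0.6]
width: 85.1
gripper_force: 0.0
```

>>> drive_tool([
  {"fingers":0,"linear":[0,0,0],"twist":0},
  {"fingers":0,"linear":[0,0,0],"twist":0},
  {"fingers":0,"linear":[0,0,0],"twist":0},
  {"fingers":0,"linear":[0,0,0],"twist":0},
  {"fingers":0,"linear":[0,0,0],"twist":0},
])

```text
clock: 10.57
eef_pos: [448.2, 350.6, 27.0]
tool_rot: [3.141, 0.002, -2.977]
force: [-0.4, -0.5, 5.5]
width: 43.6
gripper_force: 60.2
```

>>> drive_tool([
  {"fingers":0,"linear":[0,0,0],"twist":0},
  {"fingers":0,"linear":[0,0,0],"twist":0},
  {"fingers":0,"linear":[0,0,-0.012],"twist":0},
  {"fingers":0,"linear":[0,0,-0.028],"twist":0},
  {"fingers":0,"linear":[0,0,-0.03],"twist":0},
])

```text
clock: 10.98
eef_pos: [446.5, 349.4, 96.3]
tool_rot: [-3.14, -0.002, -2.976]
force: [-0.0, 0.9, -0.7]
width: 43.7
gripper_force: 61.1
```

>>> drive_tool([
  {"fingers":0,"linear":[0,0,-0.03],"twist":0},
  {"fingers":0,"linear":[0,0,-0.02],"twist":0},
  {"fingers":0,"linear":[0,0,-0.01],"twist":0},
  {"fingers":0,"linear":[0,0,0],"twist":0},
  {"fingers":0,"linear":[0,0,0],"twist":0},
])

```text
clock: 11.4
eef_pos: [447.3, 349.9, 155.9]
tool_rot: [3.141, 0.0, -2.976]
force: [-0.1, 0.2, -1.4]
width: 44.2
gripper_force: 61.1
```

```bash
python3 -c "
from h import *
go(526.5,32.1,64)"
```

```text
tool delta [ -25.7 -326.5   91.9] yaw twist -0.0004 F [-0.1  0.2 -1.4] w 44.2
```

>>> drive_tool([
  {"fingers":0,"linear":[-0.0026,-0.02,0],"twist":0},
  {"fingers":0,"linear":[-0.0026,-0.033,0],"twist":0},
  {"fingers":0,"linear":[-0.0026,-0.033,0],"twist":0},
  {"fingers":0,"linear":[-0.0026,-0.033,0],"twist":0},
  {"fingers":0,"linear":[-0.0026,-0.033,0],"twist":0},
])

```text
clock: 11.82
eef_pos: [484.1, 200.3, 153.8]
tool_rot: [-3.141, -0.004, -2.976]
force: [0.7, -0.5, -0.0]
width: 43.5
gripper_force: 61.1
```

>>> drive_tool([
  {"fingers":0,"linear":[-0.0026,-0.033,0],"twist":0},
  {"fingers":0,"linear":[-0.0026,-0.033,0],"twist":0},
  {"fingers":0,"linear":[-0.0026,-0.033,0],"twist":0},
  {"fingers":0,"linear":[-0.0026,-0.033,0],"twist":0},
  {"fingers":0,"linear":[-0.0023,-0.022,0],"twist":0},
])

```text
clock: 12.23
eef_pos: [522.1, 48.3, 153.8]
tool_rot: [-3.14, -0.004, -2.98]
force: [1.0, -0.5, -1.0]
width: 43.8
gripper_force: 61.1
```

>>> drive_tool([
  {"fingers":0,"linear":[0,-0.014,0.008],"twist":0},
  {"fingers":0,"linear":[0,-0.0065,0.012],"twist":0},
  {"fingers":0,"linear":[0,0,0.006],"twist":0},
  {"fingers":0,"linear":[0,0,0],"twist":0},
  {"fingers":0,"linear":[0,0,0],"twist":0},
])

```text
clock: 12.65
eef_pos: [525.4, 33.3, 128.6]
tool_rot: [3.141, -0.003, -2.975]
force: [-0.3, 0.3, -0.0]
width: 44.0
gripper_force: 61.1
```

```bash
python3 -c "
from h import *
go(526.5,32.1,66)"
```

```text
tool delta [-0.9 -1.3 62.6] yaw twist 0.0008 F [-0.3  0.3 -0. ] w 44.0
```

>>> drive_tool([
  {"fingers":0,"linear":[-0.0005,-0.001,0.015],"twist":0},
  {"fingers":0,"linear":[0,0,0.02],"twist":0},
  {"fingers":0,"linear":[0,0,0.01],"twist":0},
  {"fingers":0,"linear":[0,0,0.005],"twist":0},
  {"fingers":0,"linear":[0,0,0],"twist":0},
])

```text
clock: 13.07
eef_pos: [526.4, 32.1, 78.9]
tool_rot: [3.141, -0.002, -2.975]
force: [-0.4, -0.1, 0.1]
width: 43.7
gripper_force: 61.1
```

>>> drive_tool([
  {"fingers":0,"linear":[0,0,0],"twist":0},
  {"fingers":0,"linear":[0,0,0.006],"twist":0},
  {"fingers":0,"linear":[0,0,0.004],"twist":0},
  {"fingers":0,"linear":[0,0,0],"twist":0},
  {"fingers":0,"linear":[0,0,0],"twist":0},
])

```text
clock: 13.48
eef_pos: [527.1, 31.3, 69.7]
tool_rot: [3.142, -0.0, -2.977]
force: [0.2, 0.6, 0.3]
width: 43.6
gripper_force: 61.1
```

```bash
python3 -c "
from h import *
go(526.5,32.1,66)"
```

```text
tool delta [0.4 0.9 3.7] yaw twist -0.0005 F [0.2 0.6 0.3] w 43.6
```

>>> drive_tool([
  {"fingers":0,"linear":[0,0,0.003],"twist":0},
  {"fingers":0,"linear":[0,0,0.001],"twist":0},
  {"fingers":0,"linear":[0,0,0],"twist":0},
  {"fingers":0.8,"linear":[0,0,0],"twist":0},
  {"fingers":0.8,"linear":[0,0,0],"twist":0},
])

```text
clock: 13.9
eef_pos: [527.2, 31.3, 65.8]
tool_rot: [3.142, 0.0, -2.976]
force: [-0.2, 0.4, -0.6]
width: 66.5
gripper_force: 0.0
```

>>> drive_tool([
  {"fingers":0.8,"linear":[0,0,0],"twist":0},
  {"fingers":0.8,"linear":[0,0,0],"twist":0},
  {"fingers":0.8,"linear":[0,0,-0.01],"twist":0},
  {"fingers":0.8,"linear":[0,0,-0.025],"twist":0},
  {"fingers":0.6,"linear":[0,0,-0.03],"twist":0},
])

```text
clock: 14.32
eef_pos: [525.7, 31.2, 130.6]
tool_rot: [3.141, -0.004, -2.976]
force: [0.9, -0.1, 0.7]
width: 57.5
gripper_force: 0.0
```

>>> drive_tool([
  {"fingers":0.6,"linear":[0,0,-0.025],"twist":0},
  {"fingers":0.6,"linear":[0,0,-0.01],"twist":0},
  {"fingers":0.6,"linear":[0,0,0],"twist":0},
  {"fingers":0.6,"linear":[0,0,0],"twist":0},
])

```text
clock: 14.65
eef_pos: [527.2, 31.3, 166.1]
tool_rot: [-3.141, 0.001, -2.977]
force: [0.3, 0.8, -0.2]
width: 51.4
gripper_force: 0.0
```

```bash
python3 - <<'E'
from h import *
a=.165
h=np.array([582.7,-44.5])+np.array([np.sin(a),-np.cos(a)])*195
print(h); go(*h,58)
E
```

```text
[ 614.72920454 -236.85157929]
tool delta [ -42.2 -278.9  108.1] yaw twist -0.0005 F [ 0.3  0.8 -0.2] w 51.4
```

Both capsules are placed. Next, go above the handle and check with pictures.

>>> drive_tool([
  {"fingers":0.45,"linear":[-0.004,-0.02,0],"twist":0},
  {"fingers":0.45,"linear":[-0.005,-0.033,0],"twist":0},
  {"fingers":0.45,"linear":[-0.005,-0.033,0],"twist":0},
  {"fingers":0.45,"linear":[-0.005,-0.033,0],"twist":0},
  {"fingers":0.45,"linear":[-0.005,-0.033,0],"twist":0},
])

```text
clock: 15.07
eef_pos: [574.8, -115.9, 163.7]
tool_rot: [3.14, -0.004, -2.976]
force: [0.3, 0.1, -0.3]
width: 38.3
gripper_force: 0.0
```

>>> drive_tool([
  {"fingers":0.45,"linear":[-0.005,-0.033,0],"twist":0},
  {"fingers":0.45,"linear":[-0.005,-0.033,0],"twist":0},
  {"fingers":0.45,"linear":[-0.005,-0.03,0],"twist":0},
  {"fingers":0.45,"linear":[-0.003,-0.02,0],"twist":0},
  {"fingers":0.45,"linear":[0,-0.01,0],"twist":0},
])

```text
clock: 15.48
eef_pos: [613.3, -239.9, 163.2]
tool_rot: [-3.141, -0.003, -2.98]
force: [-0.4, 0.3, 0.1]
width: 38.1
gripper_force: 0.0
```

>>> drive_tool([
  {"fingers":0.45,"linear":[0,0,0],"twist":0},
  {"fingers":0.45,"linear":[0,0,0],"twist":0},
  {"fingers":0.45,"linear":[0,0,0],"twist":0},
])

```text
clock: 15.73
eef_pos: [613.8, -233.2, 164.9]
tool_rot: [3.139, -0.001, -2.974]
force: [0.1, -0.3, -0.4]
width: 38.3
gripper_force: 0.0
```

```bash
python3 - <<'E'
from h import *
go(614.7,-236.9,41)
a=grab('top','top1')['color']; b=grab('wrist','w2')['color']; c=grab('scene','sc1')['color']
x=cv2.resize(a[125:240,235:415],(400,256),interpolation=cv2.INTER_CUBIC)
z=cv2.resize(c[180:270,170:330],(400,225),interpolation=cv2.INTER_CUBIC)
im=np.zeros((600,800,3),'uint8'); im[:256,:400]=x; im[:225,400:]=z; y=cv2.resize(b,(456,342)); im[257:599,:456]=y
cv2.imwrite('pics/m1.png',im)
E
```

```text
tool delta [ -0.3  -3.8 123.9] yaw twist 0.0021 F [ 0.1 -0.3 -0.4] w 38.3
```

View pics/m1.png

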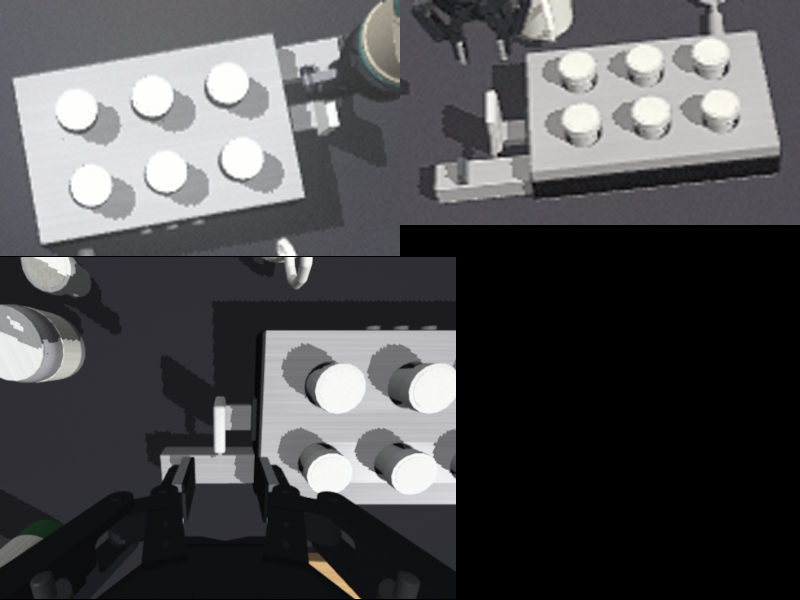

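All six wells are filled and the slide is home, with the handle free. Descend, and take a close look at the mark.

>>> drive_tool([
  {"fingers":0.45,"linear":[0,-0.0038,0.015],"twist":0},
  {"fingers":0.45,"linear":[0,0,0.025],"twist":0},
  {"fingers":0.45,"linear":[0,0,0.013],"twist":0},
  {"fingers":0.45,"linear":[0,0,0],"twist":0},
  {"fingers":0.45,"linear":[0,0,0],"twist":0},
])

```text
clock: 16.3
eef_pos: [614.5, -238.8, 112.2]
tool_rot: [3.14, -0.001, -2.975]
force: [0.5, -0.6, 0.4]
width: 38.5
gripper_force: 0.0
```

```bash
python3 - <<'E'
from h import *
go(614.7,-236.9,41)
a=load('top0'); c=load('sc0'); w=load('w2')
print(w2px(w,[614.7,-236.9,77]))
im=np.zeros((400,800,3),'uint8')
x0,y0=360,135; im[:,:400]=cv2.resize(a['color'][y0:y0+45,x0:x0+45],(400,400),interpolation=cv2.INTER_CUBIC)
x1,y1=180,213; im[:,400:]=cv2.resize(c['color'][y1:y1+50,x1:x1+50],(400,400),interpolation=cv2.INTER_CUBIC)
cv2.imwrite('pics/m2.png',im)
E
```

```text
tool delta [-0.5  1.9 71.2] yaw twist 0.0005 F [ 0.5 -0.6  0.4] w 38.5
[272.18682697 212.55123608]
```

View pics/m2.png

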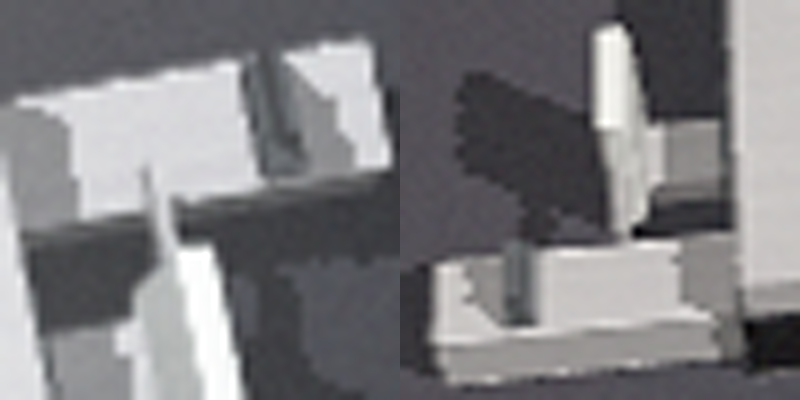

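```bash
python3 - <<'E'
from h import *
a=load('top0'); c=load('sc0')
al=.165;R=np.array([[np.cos(al),-np.sin(al)],[np.sin(al),np.cos(al)]])
W=lambda x,y,z:[*(np.array([582.7,-44.5])+R@[x,y]),z]
A=lambda p:((w2px(a,p)-[360,135]+.5)*8.89-.5).round(0)
S=lambda p:((w2px(c,p)-[180,213]+.5)*8-.5).round(0)
ua=lambda x,y,z:px2w(a,360+(x+.5)/8.89-.5,135+(y+.5)/8.89-.5,z)
us=lambda x,y,z:px2w(c,180+(x+.5)/8-.5,213+(y+.5)/8-.5,z)
loc=lambda p:(R.T@(p[:2]-[582.7,-44.5])).round(1)
print('ptr top',loc(ua(148,175,45)),'handle',loc(ua(212,320,77)))
print('ledge end corners',loc(ua(372,40,30)),loc(ua(393,168,30)),'scene',loc(us(435,340,30)),loc(us(432,262,30)), 'near',loc(us(738,318,30)))
for Y in(-230,-234,-238,-242):
  for x in (45,63,80):
    print(Y,x,'top L',A(W(x,Y+2,30)),'mid',A(W(x,Y+2,52)),'R',A(W(x,Y-2,52)),'| sc top',S(W(x,Y+2,52)),S(W(x,Y-2,52)),'base',S(W(x,Y+2,30)),S(W(x,Y-2,30)))
E
```

```text
ptr top [  53.2 -193.5] handle [   3.7 -195. ]
ledge end corners [  84.4 -269.8] [  45.9 -268.3] scene [ 102.6 -119.2] [  66.1 -118.8] near [106.9  -4.5]
-230 45 top L [258. 194.] mid [277. 177.] R [291. 175.] | sc top [138. 213.] [128. 214.] base [147. 247.] [137. 248.]
-230 63 top L [246. 134.] mid [265. 116.] R [278. 114.] | sc top [138. 251.] [127. 252.] base [147. 285.] [136. 286.]
-230 80 top L [235.  78.] mid [253.  59.] R [267.  57.] | sc top [137. 287.] [127. 288.] base [147. 321.] [136. 322.]
-234 45 top L [272. 192.] mid [291. 175.] R [304. 172.] | sc top [128. 214.] [117. 215.] base [137. 248.] [126. 249.]
-234 63 top L [260. 132.] mid [278. 114.] R [292. 112.] | sc top [127. 252.] [117. 253.] base [136. 286.] [126. 287.]
-234 80 top L [248.  76.] mid [267.  57.] R [280.  54.] | sc top [127. 288.] [116. 289.] base [136. 322.] [125. 323.]
-238 45 top L [285. 190.] mid [304. 172.] R [318. 170.] | sc top [117. 215.] [107. 216.] base [126. 249.] [116. 250.]
-238 63 top L [273. 130.] mid [292. 112.] R [306. 109.] | sc top [117. 253.] [106. 254.] base [126. 287.] [115. 288.]
-238 80 top L [262.  74.] mid [280.  54.] R [294.  52.] | sc top [116. 289.] [105. 290.] base [125. 323.] [115. 324.]
-242 45 top L [299. 187.] mid [318. 170.] R [332. 168.] | sc top [107. 216.] [ 96. 217.] base [116. 250.] [106. 251.]
-242 63 top L [287. 128.] mid [306. 109.] R [319. 107.] | sc top [106. 254.] [ 95. 255.] base [115. 288.] [105. 289.]
-242 80 top L [275.  71.] mid [294.  52.] R [308.  50.] | sc top [105. 290.] [ 95. 291.] base [115. 324.] [104. 325.]
```

The mark sits at about station y = -235, which means roughly 40 mm of travel. Descend onto the handle.

>>> drive_tool([
  {"fingers":0.45,"linear":[0,0.0018,0.018],"twist":0},
  {"fingers":0.45,"linear":[0,0,0.024],"twist":0},
  {"fingers":0.45,"linear":[0,0,0.018],"twist":0},
  {"fingers":0.45,"linear":[0,0,0.009],"twist":0},
  {"fingers":0.45,"linear":[0,0,0],"twist":0},
])

```text
clock: 16.72
eef_pos: [613.9, -237.4, 42.7]
tool_rot: [3.14, -0.002, -2.976]
force: [0.4, -0.2, 0.7]
width: 38.5
gripper_force: 0.0
```

>>> drive_tool([
  {"fingers":0.45,"linear":[0,0,0],"twist":0},
  {"fingers":0,"linear":[0,0,0],"twist":0},
  {"fingers":0,"linear":[0,0,0],"twist":0},
  {"fingers":0,"linear":[0,0,0],"twist":0},
  {"fingers":0,"linear":[0,0,0],"twist":0},
])

```text
clock: 17.13
eef_pos: [615.8, -238.6, 45.4]
tool_rot: [-3.14, 0.002, -2.976]
force: [-1.0, -0.1, 5.3]
width: 11.4
gripper_force: 60.1
```

>>> drive_tool([
  {"fingers":0,"linear":[0,0,0],"twist":0},
  {"fingers":0,"linear":[0,0,0],"twist":0},
  {"fingers":0,"linear":[0,0,0],"twist":0},
])

```text
clock: 17.38
eef_pos: [615.8, -238.6, 45.4]
tool_rot: [-3.14, 0.002, -2.976]
force: [-0.3, 0.6, 7.5]
width: 11.0
gripper_force: 60.1
```

```bash
python3 - <<'E'
from h import *
go(614.7,-236.9,41)
E
```

```text
tool delta [0.8 1.9 4.4] yaw twist -0.0003 F [-0.3  0.6  7.5] w 11.0
```

>>> drive_tool([
  {"fingers":0,"linear":[0,-0.006,0],"twist":0},
  {"fingers":0,"linear":[0,-0.01,0],"twist":0},
  {"fingers":0,"linear":[0,-0.01,0],"twist":0},
  {"fingers":0,"linear":[0,-0.008,0],"twist":0},
  {"fingers":0,"linear":[0,-0.003,0],"twist":0},
])

```text
clock: 17.8
eef_pos: [621.2, -270.6, 45.3]
tool_rot: [3.136, 0.001, -2.975]
force: [-4.3, 9.8, 13.2]
width: 11.3
gripper_force: 61.0
```

>>> drive_tool([
  {"fingers":0,"linear":[0,0,0],"twist":0},
  {"fingers":0,"linear":[0,0,0],"twist":0},
  {"fingers":0,"linear":[0,0,0],"twist":0},
])

```text
clock: 18.05
eef_pos: [621.0, -269.4, 45.4]
tool_rot: [3.136, 0.0, -2.974]
force: [-4.6, 9.1, 11.9]
width: 11.3
gripper_force: 60.9
```

```bash
python3 - <<'E'
from h import *
go(614.7,-236.9,41)
a=grab('top','top2')['color']; c=grab('scene','sc2')['color']; w=grab('wrist','w3')['color']
im=np.zeros((600,800,3),'uint8')
im[:300,:400]=cv2.resize(a[135:180,360:420],(400,300),interpolation=cv2.INTER_CUBIC)
im[:300,400:]=cv2.resize(c[210:255,175:235],(400,300),interpolation=cv2.INTER_CUBIC)
im[300:,:400]=cv2.resize(w,(400,300))
cv2.imwrite('pics/m3.png',im)
E
```

```text
tool delta [ 0.9 33.1  4.4] yaw twist 0.002 F [-4.6  9.1 11.9] w 11.3
```

View pics/m3.png

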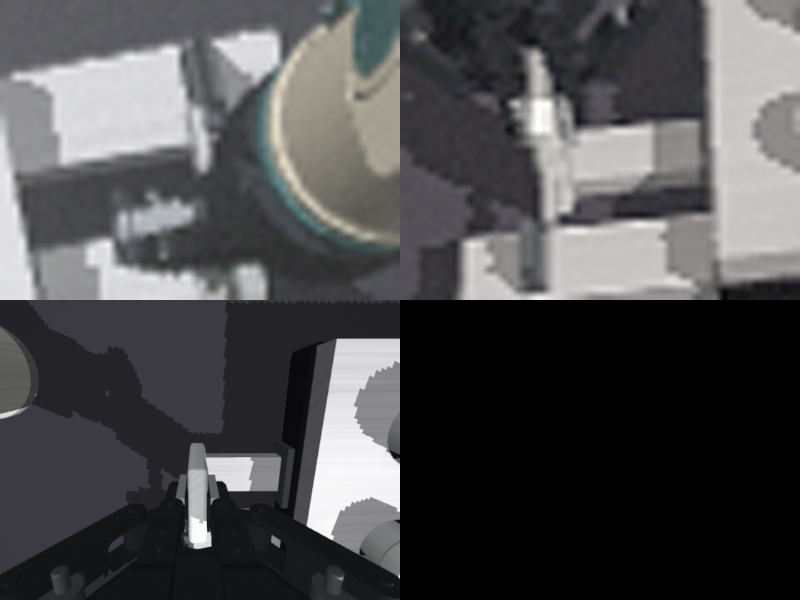

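```bash
cat > ov.py <<'E'
from h import *
al=.165;R=np.array([[np.cos(al),-np.sin(al)],[np.sin(al),np.cos(al)]])
W=lambda x,y,z:[*(np.array([582.7,-44.5])+R@[x,y]),z]
def box(im,d,x0,y0,k,xr,yr,zr,col):
    q=[[x,y,z] for x in xr for y in yr for z in zr]
    for i in range(8):
        for j in range(i):
            if sum(u!=v for u,v in zip(q[i],q[j]))==1:
                p=[tuple(int(v) for v in ((w2px(d,W(*s))-[x0,y0]+.5)*k)) for s in(q[i],q[j])]
                cv2.line(im,*p,col,1)
def panel(f,x0,y0,n,m,k,Y,t,yh=-195,draw=True):
    d=load(f); im=cv2.resize(d['color'][y0:y0+m,x0:x0+n],(n*k,m*k),interpolation=cv2.INTER_CUBIC)
    if draw:
        box(im,d,x0,y0,k,(48,80),(Y-2,Y+2),(30,52),(0,0,255))
        box(im,d,x0,y0,k,(25,52),(yh-t-2,yh-t+2),(43,47),(0,200,0))
        box(im,d,x0,y0,k,(-25,25),(yh-t-6,yh-t+6),(65,77),(255,0,0))
    return im
E
python3 - <<'E'
from ov import *
k=10
a=np.hstack([panel('top0',370,138,40,30,k,-235,0),panel('sc0',185,210,40,30,k,-235,0)])
b=np.hstack([panel('top2',370,138,40,30,k,-235,32),panel('sc2',185,225,40,30,k,-235,32,draw=False)])
cv2.imwrite('pics/m4.png',np.vstack([a,b]))
E
```

```text
(no output)
```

View pics/m4.png

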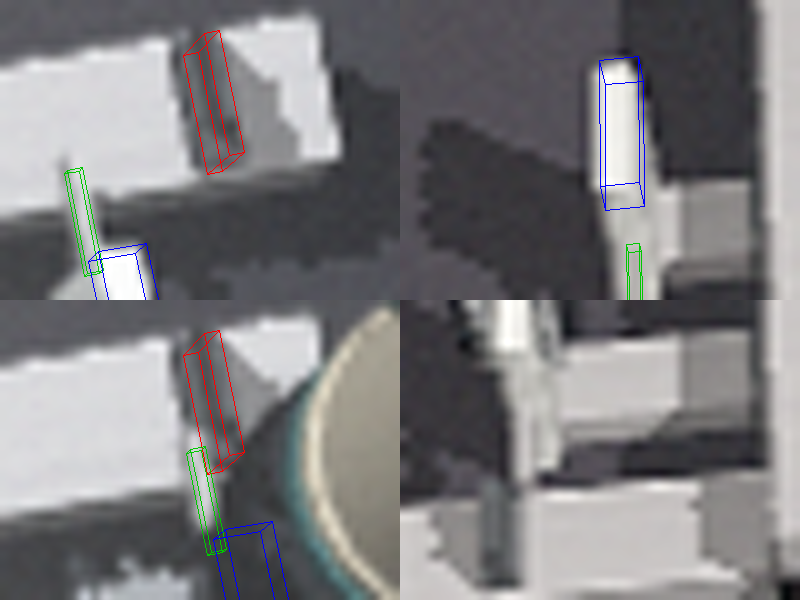

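The overlay puts the pointer's home to mark distance at about 39 mm. The slide is at about 31 mm, so I'll pull 8 mm more.

>>> drive_tool([
  {"fingers":0,"linear":[0,-0.003,0],"twist":0},
  {"fingers":0,"linear":[0,-0.003,0],"twist":0},
  {"fingers":0,"linear":[0,-0.002,0],"twist":0},
  {"fingers":0,"linear":[0,0,0],"twist":0},
  {"fingers":0,"linear":[0,0,0],"twist":0},
])

```text
clock: 18.62
eef_pos: [622.2, -276.7, 45.3]
tool_rot: [3.135, -0.0, -2.974]
force: [-3.8, 9.6, 12.1]
width: 11.4
gripper_force: 60.9
```

>>> drive_tool([
  {"fingers":0,"linear":[0,0,0],"twist":0},
  {"fingers":0,"linear":[0,0,0],"twist":0},
  {"fingers":0,"linear":[0,0,0],"twist":0},
  {"fingers":0,"linear":[0,0,0],"twist":0},
])

```text
clock: 18.95
eef_pos: [622.2, -276.6, 45.3]
tool_rot: [3.135, -0.0, -2.974]
force: [-4.0, 9.8, 12.8]
width: 11.4
gripper_force: 60.9
```

```bash
python3 - <<'E'
from ov import *
go(614.7,-236.9,41)
grab('top','top3');grab('scene','sc3')
k=10
a=np.hstack([panel('top3',370,138,40,30,k,-234,39,draw=False),panel('sc3',180,225,40,30,k,-234,39,draw=False)])
b=np.hstack([panel('top3',370,138,40,30,k,-234,39),panel('sc3',180,225,40,30,k,-234,39)])
cv2.imwrite('pics/m5.png',np.vstack([a,b]))
E
```

```text
tool delta [ 0.9 40.4  4.3] yaw twist 0.0023 F [-4.   9.8 12.8] w 11.4
```

View pics/m5.png

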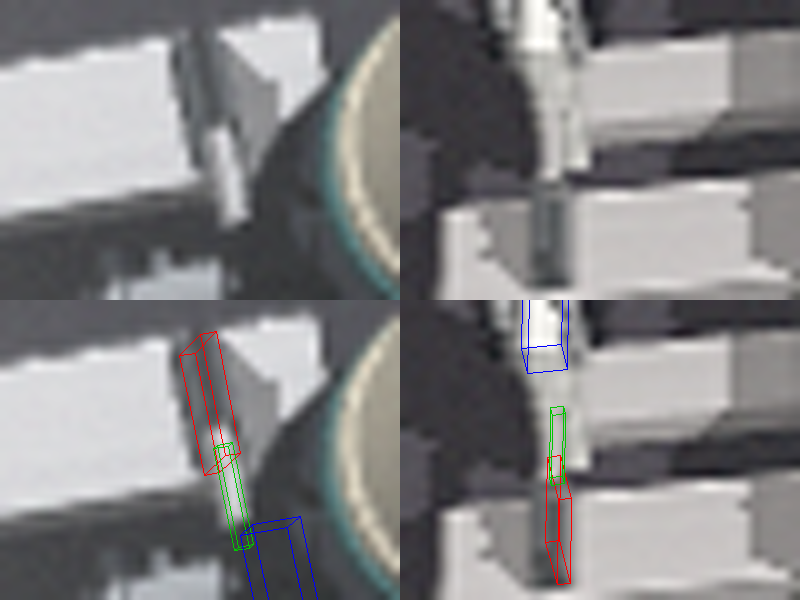

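The last picture shows the pointer in line with the blade in both the top and scene views, to within about 1 mm. The arm is at rest and holding about 10 N, so I'm handing in.

```bash
python3 -c "
from h import *
print(ctrl.finish_job())"
```

```text
the job is handed in; nothing more can be done
None
```

The job is handed in, but no verdict came back. In the camera views all six wells hold capsules, and the slide is held by its handle with the pointer at the mark, to within about 1 mm.

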